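# Park the flux swab in its narrow vial

## Robot

A 6-joint arm with a two-finger parallel gripper is mounted at the origin on the work surface. World frame = base frame: x ahead of the robot, y to its left, z up, the work surface at z = 0. Lengths are in m, angles in rad, forces in N, time in s.
With the tool pointing down it reaches from about 0.35 to 0.775 m from the base axis. Payload 5.5 kg.
Tool frame: the origin (TCP) lies midway between the tips of the shut fingers; the grasp point (between the pads) lies 19 mm behind it; z points along the fingers, y is the line along which they close (so a half turn about z gives the same grasp; the last joint's range is limited). The gripper opens to 85 mm and grips with 20 to 120 N. Pads are 22 mm wide; open, the fingers measure 114 mm over their backs; the gripper's body (76 mm by 85 mm) begins 54 mm behind the grasp point. The pads swing forward as they close: fully open they stand 13 mm farther back than shut.
Start: joints at [1.073, 0.313, 0.046, 1.304, 0, 1.431], TCP at [0.201, 0.539, 0.21] pointing down, gripper open.
Joint ranges: [-2.76, 2.76], [-0.86, 1.69], [-1.03, 1.26], [-2.2, 2.34], [-1.47, 1.5], [-3.14, 3.14]. Speed limits (rad/s): [2.57, 2.57, 3.14, 3.14, 3.14, 3.14].

## Interface

Orientations are given as a unit quaternion [w, x, y, z].
In Python, from workcell import telemetry, imaging, env gives the robot as it stands. The module is installed in compiled form; this text tells all that it offers.
- The arm moves only by the tool step_arm, never from a script. Its argument "moves" is a list of rows, each a list of 3 entries, a list of its own where there are three numbers: the shift along the tool's x, y, z in mm, then the turn, a rotation vector about the tool's x, y, z in rad, then the finger opening in mm, from 0 to 85.4. A call has 1 to 8 rows; each row is the pose to reach, as a shift and turn from the pose commanded when the call began, along the tool's axes at that moment; what a row does not reach only later rows make up. A row lasts 1/12 s, in which the tool goes at most 41.7 mm and 7.16 degrees, less where a joint would pass 70% of its speed; a pose out of reach is approached as far as the arm can. A call with a gripper value outside its range is refused whole. The fingers move at their own pace and stop on an object; "grip_force" is the grip in N (left out, the last holds). Time passes only in rows, so rows that repeat a pose let the fingers close. It gives the time, the measured TCP pose, the force, the opening and the grip force at its end, in the units of the state.
- telemetry.get_state(): the state, without advancing time (a new reading comes with each control period).
- imaging.read_camera(name): name is "scene" or "side" or "wrist"; returns the picture (420x560x3 uint8, red, green, blue); there is no depth.
- imaging.camera_params(name): a dict with "camera_matrix" (3x3 intrinsics, pixels), "pose" (4x4, takes a point from camera to world coordinates). Camera axes: x right, y up, looking along -z (the intrinsics and any distortion apply to the point x, -y, -z); pixel columns grow to the right and rows downward; lengths in m; the calibration is good to about 2 mm. A picture is of the moment at which its call begins: read the wrist's pose just before it. camera_params takes no time and is no camera call; for the wrist camera it gives the pose at the moment of the call.
- env.hand_in(): hands the job in; it is judged then, once.
The state is a dict: "clock": time; "joint_pos": joint angles; "qvel": joint speeds; "tau": joint torques, N m; "tcp_pos": TCP position; "orientation": TCP orientation; "wrist_force": force on the tool from outside, world axes, zero at the start; "ft_torque": the same for the moment, N m; "finger_gap": finger opening in m; "grip_force": force on a finger pad.
Only numpy, scipy, OpenCV 4.12 (cv2) and the standard library are available. Lean on these libraries where they do the work, as an engineer would, in place of code of your own. Each camera call takes 0.05 s, during which the arm holds its last target. There are 200 camera calls.

## Task

On the electronics bench, take the slim swab rod out of the wooden tool block and put it away, white tip down, in the slim open amber vial: lower it in through the narrow mouth, keeping hold of it until its tip is down at the bottom, then let go. Leave both slim vials standing.

Things in the scene. Friction and masses are not known exactly. Their poses are not given: they have to be found in the camera images.
- swab: Thin straight rod 140 mm long, 30 g, standing tip down in one hole of the tool block (leaning up to 5 degrees), taller than the fat-handled screwdriver and flat-headed brush beside it. Origin: centre of the tip's underside; z along the rod to the grip. White bud 9 mm thick (z 0-20 mm), steel shaft 7 mm (to 90), plain aluminium cylinder grip 14 mm thick (90-140), to be held.
- vial: Slim open amber vial, loose on the table, 0.35 kg, on a dark steel foot 60 mm wide, 10 thick. Origin: centre of its underside, z up. Rim at 95 mm; inner floor 12 mm above the origin; bore 20 mm wide, flaring over the top 17 mm to a mouth 35 mm wide (41 outside). The capped vial and a squat open jar (66 wide, 55 high) are its neighbours, in any order, 90 mm or more apart.
- capped_vial: Same slim vial but closed with a flat black cap 42 mm wide, 106 mm high in all, loose on the table. Origin: centre of its underside, z up. Not to be used, only left standing.
- tool_block: Fixed wooden block 55 (its x) by 190 (its y) by 55 mm high; three round holes 12 mm wide, 45 mm deep, in a row along its y at -60, 0, +60 mm, each with one tool standing in it, in any order; tools reach at most 150 mm above the table. Origin: centre of its underside.
Things that resemble listed ones, but are neither listed nor needed, are in the scene too. Leave any green or yellow look-alike of the vial alone.

How it is judged:
On the way, in this order (a step that is already met when the one before it is completed fails the run):
1. the swab is held clear of the tool block (height (world z) of swab above 0.06 m and contact force between the fingers and swab above 0.3 N), for 0.1 s.
2. the swab, still held, has its tip inside the open vial within 18 mm of the vial's inner floor (z of swab in the frame of vial below 0.03 m and horizontal distance between swab and vial below 0.012 m and contact force between the fingers and swab above 0.3 N), for 0.1 s.
At the end, for the whole second after the job is handed in: The swab stands tip down in the slim open vial, its tip within 8 mm of the vial's inner floor and within 12 mm of the vial's axis, leaning less than 20 degrees, released and at rest; both slim vials stand upright on the table (within about 6 degrees) (z of swab in the frame of vial between 0.005 and 0.02 m and horizontal distance between swab and vial below 0.012 m and angle between swab's own z axis and vertical below 0.35 rad and angle between each of vial, capped_vial's own z axis and vertical below 0.1 rad and height (world z) of vial below 0.01 m and contact force between the fingers and swab below 0.1 N and linear speed of swab below 0.03 m/s); the robot touches nothing.
It fails at once if a slim vial is knocked over (tilted beyond 25 degrees) (angle between any of vial, capped_vial's own z axis and vertical above 0.44 rad).
It also fails if it takes over 45 s, if anything falls off the work surface, if the arm or the gripper's body presses on something with over 40 N, if the wrist force passes 120 N, or if a joint passes its speed limit or range.

## Working session

There is one attempt and no reset: what is moved stays moved. The work goes in short steps, Python scripts to look and compute and a tool call to move; the robot and the scene stay as the last step left them, time stands still between calls to the robot, and variables do not carry over. Pictures are saved under pics/ and viewed, at most 10 in all, crops included, and the job is handed in when it is done.

Besides the shell and the picture viewer there is one more tool, called after "Call:" as name([rows], argument=value, ...), one row to a line, values as JSON. step_arm: Moves the arm, as the interface text tells. Its arguments: {"type":"object","properties":{"moves":{"type":"array"},"grip_force":{"type":"number"}},"required":["moves"]}

```bash
mkdir -p pics; cat > h.py <<'E'
import numpy as np, cv2
from workcell import telemetry, imaging, env
from scipy.spatial.transform import Rotation as R
def snap(n,f):
    p=imaging.camera_params(n); im=imaging.read_camera(n)
    cv2.imwrite(f'pics/{f}.png',im[:,:,::-1]); np.savez(f'pics/{f}.npz',K=p['camera_matrix'],P=p['pose']); return im
def ray(f,u,v):
    d=np.load(f'pics/{f}.npz'); K,P=d['K'],d['P']
    r=np.linalg.inv(K)@[u,v,1]; r=P[:3,:3]@(r*[1,-1,-1]); return P[:3,3],r/np.linalg.norm(r)
def atz(f,u,v,z):
    o,r=ray(f,u,v); return o+r*(z-o[2])/r[2]
def proj(f,X):
    d=np.load(f'pics/{f}.npz'); K,P=d['K'],d['P']
    c=P[:3,:3].T@(np.array(X)-P[:3,3])*[1,-1,-1]; c=K@c; return c[:2]/c[2]
def tri(*obs):
    A=np.zeros((3,3));b=np.zeros(3)
    for f,u,v in obs:
        o,r=ray(f,u,v);M=np.eye(3)-np.outer(r,r);A+=M;b+=M@o
    return np.linalg.solve(A,b)
def totool(d):
    q=telemetry.get_state()['orientation']; return R.from_quat(np.roll(q,-1)).inv().apply(d)*1000
E
python3 - <<'E'
from h import *
a=snap('scene','s0');b=snap('side','d0')
print({k:[list(np.round(imaging.camera_params(k)['pose'][:3,3],3)),list(np.round(imaging.camera_params(k)['camera_matrix'].ravel(),1))] for k in('scene','side','wrist')})
print(imaging.camera_params('side').keys(),telemetry.get_state())
E
```

```text
{'scene': [[np.float64(1.199), np.float64(0.329), np.float64(0.785)], [np.float64(451.3), np.float64(0.0), np.float64(278.5), np.float64(0.0), np.float64(451.3), np.float64(211.4), np.float64(0.0), np.float64(0.0), np.float64(1.0)]], 'side': [[np.float64(0.445), np.float64(-0.496), np.float64(0.533)], [np.float64(379.0), np.float64(0.0), np.float64(281.2), np.float64(0.0), np.float64(379.0), np.float64(210.6), np.float64(0.0), np.float64(0.0), np.float64(1.0)]], 'wrist': [[np.float64(0.131), np.float64(0.563), np.float64(0.374)], [np.float64(351.8), np.float64(0.0), np.float64(283.7), np.float64(0.0), np.float64(351.8), np.float64(203.1), np.float64(0.0), np.float64(0.0), np.float64(1.0)]]}
dict_keys(['camera_matrix', 'pose']) {'clock': 0.1, 'joint_pos': array([1.07338037e+00, 3.13932288e-01, 4.51006895e-02, 1.30357314e+00,
       9.11792232e-06, 1.43117372e+00]), 'qvel': array([ 1.42406832e-04, -3.80910286e-03,  1.89051602e-03, -4.06359349e-05,
       -9.39309313e-05, -5.04351130e-04]), 'tau': array([ 1.97893307e-03, -4.81726277e+01,  2.99244153e+01,  1.27064230e-02,
       -7.58307874e-05, -1.52076291e-05]), 'tcp_pos': array([0.20116034, 0.53815992, 0.20929739]), 'orientation': array([-2.56175131e-04,  1.77943912e-01,  9.84040303e-01, -7.62326276e-04]), 'wrist_force': array([-0.4730639 ,  0.19333063,  0.21275314]), 'ft_torque': array([0.00647103, 0.04198427, 0.01561562]), 'grip_force': 0.0, 'finger_gap': 0.08553396077600066}
```

View pics/s0.png

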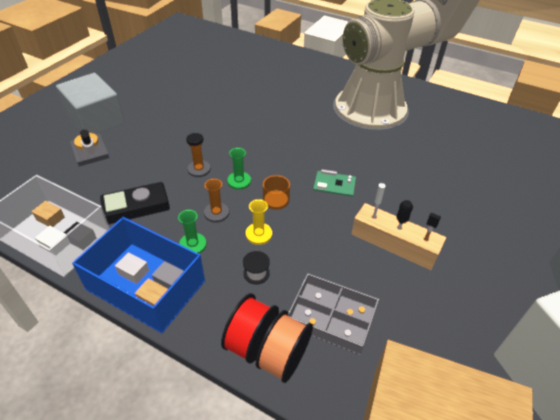

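View pics/d0.png

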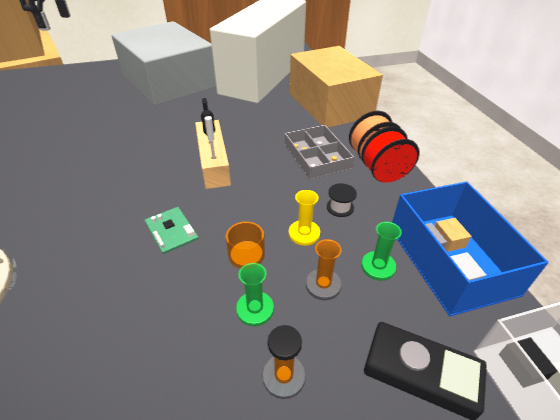

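Swab candidates in the block: the light thin rod at scene (380,192), a black fat handle (405,210) and a black flat head (433,222). The light rod is the tallest and has a metal grip, so it fits. Vial candidates: the amber open one at scene (214,198) / side (326,265), the amber one with a black cap (196,152), green (237,165) and (190,230), yellow (259,220), and the squat amber jar (276,190). The open amber one on the dark foot at (214,198) fits. I'll confirm in one enlarged crop.

```bash
python3 - <<'E'
from h import *
s=cv2.imread('pics/s0.png');d=cv2.imread('pics/d0.png')
f=lambda im,x,y,w,h,k:cv2.resize(im[y:y+h,x:x+w],None,fx=k,fy=k,interpolation=cv2.INTER_CUBIC)
# each 400x300
c=np.vstack([np.hstack([f(s,350,172,80,60,5),f(s,180,170,80,60,5)]),np.hstack([f(d,175,95,80,60,5),f(d,288,235,80,60,5)])])
cv2.imwrite('pics/c0.png',c)
E
```

```text
(no output)
```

View pics/c0.png

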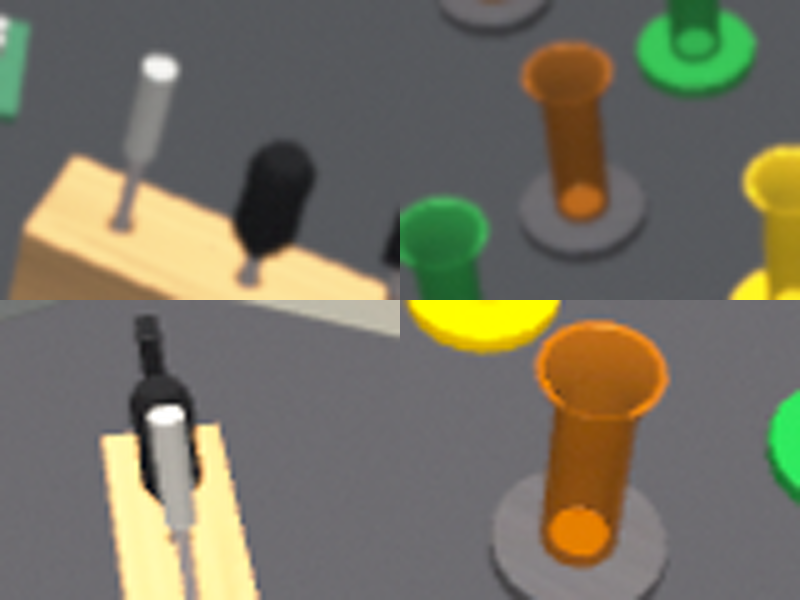

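The crops confirm both. The swab's light grip has its top at scene (382,185.6) / side (208,117.6), and it enters the block at scene (374,217). The open amber vial stands on a dark foot, with its rim centre at scene (213.4,184.8) / side (328.4,249.2).

```bash
python3 - <<'E'
from h import *
np.set_printoptions(precision=4,suppress=True)
k=.4
T=tri(('s0',382-k,185.6-k),('d0',208.4-k,117.6-k)); G=tri(('s0',378.2-k,204-k),('d0',210.8-k,140.4-k))
V=tri(('s0',213.4-k,184.8-k),('d0',328.4-k,249.2-k)); F=tri(('s0',216.6-k,211.4-k),('d0',324-k,283-k))
print('top',T,'gripbot',G,np.linalg.norm(T-G),'hole',atz('s0',374.2-k,217-k,.055))
print('rim',V,'foot',F, atz('s0',213.4-k,184.8-k,.095),atz('d0',328.4-k,249.2-k,.095))
# neighbours rough
for n,u,v,z in [('capped',195,139,.106),('green1',237,154,.095),('green2',188,216,.095),('yellow',259,207,.095),('jar',276,183,.055),('shaftbrush',433,219,.13),('screw',405,207,.13)]: print(n,atz('s0',u,v,z))
for n,u,v in[('c1',365,203.),('c2',443,229.5)]: print(n,atz('s0',u,v,.055))
s=telemetry.get_state();print(R.from_quat(np.roll(s['orientation'],-1)).as_matrix())
print('hyp',np.hypot(*V[:2]),np.hypot(*T[:2]))
W=imaging.camera_params('wrist')['pose'];print(W, np.array(R.from_quat(np.roll(s['orientation'],-1)).inv().apply(W[:3,3]-s['tcp_pos'])))
E
```

```text
top [0.4912 0.1894 0.1515] gripbot [0.4899 0.1911 0.0975] 0.05401750415421965 hole [0.4898 0.1893 0.055 ]
rim [ 0.6191 -0.151   0.0954] foot [ 0.6192 -0.151   0.0093] [ 0.6184 -0.151   0.095 ] [ 0.6196 -0.151   0.095 ]
capped [ 0.516  -0.2751  0.106 ]
green1 [ 0.5011 -0.1633  0.095 ]
green2 [ 0.7242 -0.14    0.095 ]
yellow [ 0.6268 -0.0259  0.095 ]
jar [ 0.5047 -0.0528  0.055 ]
shaftbrush [0.5088 0.3086 0.13  ]
screw [0.5048 0.2492 0.13  ]
c1 [0.4597 0.1563 0.055 ]
c2 [0.4496 0.3341 0.055 ]
[[-0.9367  0.3502 -0.0008]
 [ 0.3502  0.9367 -0.0014]
 [ 0.0002 -0.0016 -1.    ]]
hyp 0.6372512521596438 0.5264283689329683
[[ 0.3504 -0.8971 -0.2693  0.1315]
 [ 0.9366  0.3355  0.1008  0.563 ]
 [-0.0001 -0.2875  0.9578  0.3739]
 [ 0.      0.      0.      1.    ]] [ 0.074  -0.0014 -0.1645]
```

Call:
step_arm([
  [[-394,-225,0],[0,0,1.213],85],
  [[-394,-225,0],[0,0,1.213],85],
  [[-394,-225,0],[0,0,1.213],85],
  [[-394,-225,0],[0,0,1.213],85],
  [[-394,-225,0],[0,0,1.213],85],
  [[-394,-225,0],[0,0,1.213],85],
  [[-394,-225,0],[0,0,1.213],85],
  [[-394,-225,0],[0,0,1.213],85],
], grip_force=40)

```text
clock: 0.77
tcp_pos: [0.4153, 0.2806, 0.2099]
orientation: [-0.0, 0.63, 0.776, -0.0]
wrist_force: [0.4, 0.5, 0.1]
finger_gap: 0.0853
grip_force: 0.0
```

```bash
python3 - <<'E'
from h import *
s=telemetry.get_state();r=R.from_quat(np.roll(s['orientation'],-1)).as_matrix();print(s['tcp_pos'],r,totool(np.array([.491,.19,.21])-s['tcp_pos']),'turn',np.arctan2(r[1,1],r[0,1]))
E
```

```text
[0.41527237 0.28055442 0.20987393] [[-2.05483091e-01  9.78660609e-01 -3.33909631e-04]
 [ 9.78660666e-01  2.05483080e-01 -6.93480661e-05]
 [ 7.44558617e-07 -3.41034077e-04 -9.99999942e-01]] [-104.18279936   55.50420773   -0.14507289] turn 0.20695730680042945
```

Call:
step_arm([
  [[-104,55,0],[0,0,0.207],85],
  [[-104,55,0],[0,0,0.207],85],
  [[-104,55,0],[0,0,0.207],85],
  [[-104,55,0],[0,0,0.207],85],
  [[-104,55,0],[0,0,0.207],85],
])

```text
clock: 1.18
tcp_pos: [0.4911, 0.1907, 0.2094]
orientation: [-0.0, 0.706, 0.708, -0.0]
wrist_force: [-0.4, 1.5, 0.1]
finger_gap: 0.085
grip_force: 0.0
```

```bash
python3 - <<'E'
from h import *
snap('wrist','w1')
s=telemetry.get_state();r=R.from_quat(np.roll(s['orientation'],-1)).as_matrix();print(s['tcp_pos'],r,totool(np.array([.4912,.1894,.21])-s['tcp_pos']),'turn',np.arctan2(r[1,1],r[0,1]),proj('w1',[.4912,.1894,.15]),proj('w1',[.4899,.19,.1]))
E
```

```text
[0.49013486 0.19177723 0.20949435] [[-4.25341057e-03  9.99989566e-01 -1.66651740e-03]
 [ 9.99990947e-01  4.25360678e-03  1.14214475e-04]
 [ 1.21301993e-04 -1.66601651e-03 -9.99998605e-01]] [-2.38167636  1.05417929 -0.50769709] turn 0.004253625513122432 [285.53540028 212.5027597 ] [283.68677237 192.40742974]
```

View pics/w1.png

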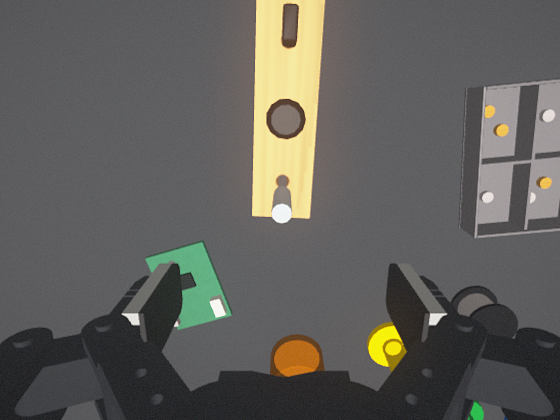

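The wrist view shows the swab top at (282,213), midway between the fingers and within 2 mm of the prediction, with nothing in the fingers' path. Going down.

Call:
step_arm([
  [[-1,-1,40],[0,0,0],85],
  [[-1,-1,70],[0,0,0],85],
  [[-1,-1,98],[0,0,0],60],
  [[-1,-1,98],[0,0,0],30],
  [[-1,-1,98],[0,0,0],10],
  [[-1,-1,98],[0,0,0],5],
  [[-1,-1,98],[0,0,0],5],
  [[-1,-1,98],[0,0,0],5],
], grip_force=40)

```text
clock: 1.9
tcp_pos: [0.4908, 0.1921, 0.1143]
orientation: [0.001, 0.705, 0.709, 0.002]
wrist_force: [-0.7, 0.3, 7.4]
finger_gap: 0.0121
grip_force: 38.2
```

Call:
step_arm([
  [[0,0,0],[0,0,0],5],
  [[0,0,0],[0,0,0],5],
  [[0,0,0],[0,0,0],5],
  [[0,0,0],[0,0,0],5],
])

```text
clock: 2.23
tcp_pos: [0.4908, 0.1917, 0.1142]
orientation: [0.001, 0.705, 0.709, 0.002]
wrist_force: [-0.5, -0.1, 6.8]
finger_gap: 0.0118
grip_force: 39.1
```

Call:
step_arm([
  [[0,0,-15],[0,0,0],5],
  [[0,0,-35],[0,0,0],5],
  [[0,0,-55],[0,0,0],5],
  [[0,0,-80],[0,0,0],5],
  [[0,0,-110],[0,0,0],5],
  [[0,0,-140],[0,0,0],5],
  [[0,0,-140],[0,0,0],5],
  [[0,0,-140],[0,0,0],5],
])

```text
clock: 2.9
tcp_pos: [0.4909, 0.1916, 0.2547]
orientation: [0.001, 0.705, 0.709, 0.002]
wrist_force: [-0.2, -0.5, -1.4]
finger_gap: 0.0116
grip_force: 39.3
```

```bash
python3 - <<'E'
from h import *
snap('scene','s2');snap('side','d2')
s=cv2.imread('pics/s2.png');d=cv2.imread('pics/d2.png')
X=telemetry.get_state()['tcp_pos'];o=[]
for n,im in(('s2',s),('d2',d)):
    u,v=proj(n,X-[0,0,.05]).astype(int);x0,y0=u-40,v-60;print(n,x0,y0);o.append(cv2.resize(im[max(y0,0):y0+120,x0:x0+80],(400,600),interpolation=cv2.INTER_CUBIC))
cv2.imwrite('pics/c2.png',np.hstack(o));print(X,telemetry.get_state()['wrist_force'],telemetry.get_state()['grip_force'])
E
```

```text
s2 347 106
d2 163 32
[0.4892165  0.19127343 0.25178666] [-0.7572266   0.79081821 -0.26948954] 39.25010025501251
```

View pics/c2.png

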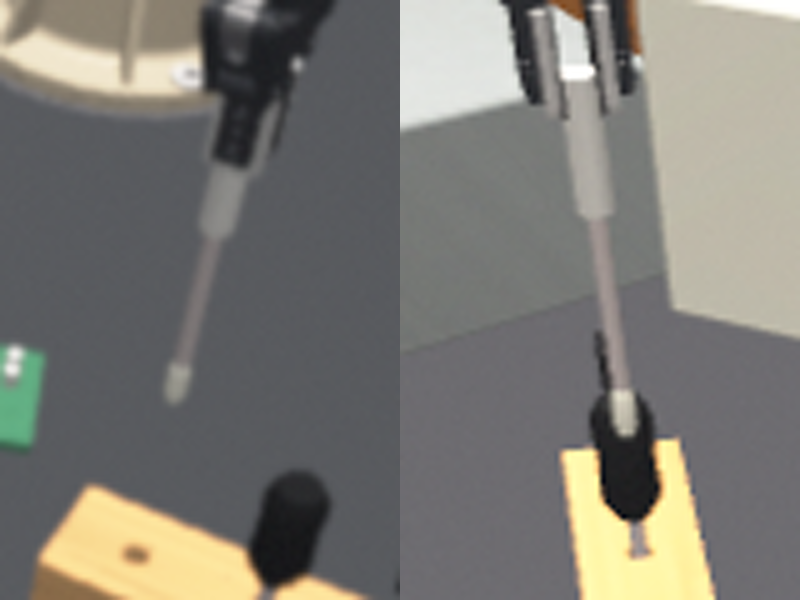

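The swab is held, straight below the fingers. Tip at scene (382,186) / side (208.2,119); grip's lower end at scene (390.2,153) / side (202.4,75).

```bash
python3 - <<'E'
from h import *
k=.4
t=tri(('s2',382-k,186-k),('d2',208.2-k,119-k));g=tri(('s2',390.2-k,153-k),('d2',202.4-k,75-k))
s=telemetry.get_state();print(t,g,np.linalg.norm(g-t),np.degrees((g-t)[:2]/np.linalg.norm(g-t)),s['tcp_pos'],t-s['tcp_pos'])
print(totool(np.array([.6191,-.151,t[2]])-t), R.from_quat(np.roll(s['orientation'],-1)).as_matrix())
E
```

```text
[0.4901098  0.18916665 0.14899907] [0.49135769 0.18953894 0.23788163] 0.088892101743523 [0.80433544 0.23995634] [0.4892165  0.19127343 0.25178666] [ 0.0008933  -0.00210678 -0.1027876 ]
[-3.40913149e+02  1.27004126e+02 -2.83260495e-02] [[-5.83208440e-03  9.99982987e-01 -1.10805399e-04]
 [ 9.99982992e-01  5.83208901e-03  4.12540101e-05]
 [ 4.18995352e-05 -1.10562918e-04 -9.99999993e-01]]
```

Call:
step_arm([
  [[-30,11,0],[0,0,0],5],
  [[-65,24,0],[0,0,0],5],
  [[-100,37,0],[0,0,0],5],
  [[-135,50,0],[0,0,0],5],
  [[-170,63,0],[0,0,0],5],
  [[-205,76,0],[0,0,0],5],
  [[-240,90,0],[0,0,0],5],
  [[-275,103,0],[0,0,0],5],
])

```text
clock: 3.67
tcp_pos: [0.5936, -0.0847, 0.2503]
orientation: [-0.001, 0.705, 0.709, -0.001]
wrist_force: [0.3, 1.4, -0.2]
finger_gap: 0.012
grip_force: 39.2
```

Call:
step_arm([
  [[-35,13,0],[0,0,0],5],
  [[-55,20,0],[0,0,0],5],
  [[-66,24,0],[0,0,0],5],
  [[-66,24,0],[0,0,0],5],
  [[-66,24,0],[0,0,0],5],
  [[-66,24,0],[0,0,0],5],
])

```text
clock: 4.17
tcp_pos: [0.6178, -0.1472, 0.2517]
orientation: [-0.001, 0.705, 0.71, -0.0]
wrist_force: [-0.2, 0.7, 0.5]
finger_gap: 0.0122
grip_force: 39.2
```

```bash
python3 - <<'E'
from h import *
snap('scene','s3');snap('side','d3')
o=[]
for n in('s3','d3'):
    im=cv2.imread(f'pics/{n}.png');u,v=proj(n,[.619,-.151,.13]).astype(int);x0,y0=max(u-40,0),max(v-60,0);print(n,x0,y0);o.append(cv2.resize(im[y0:y0+120,x0:x0+80],(400,600),interpolation=cv2.INTER_CUBIC))
cv2.imwrite('pics/c3.png',np.hstack(o));print(telemetry.get_state()['tcp_pos'])
E
```

```text
s3 171 112
d3 289 173
[ 0.61801929 -0.14700734  0.25238153]
```

View pics/c3.png

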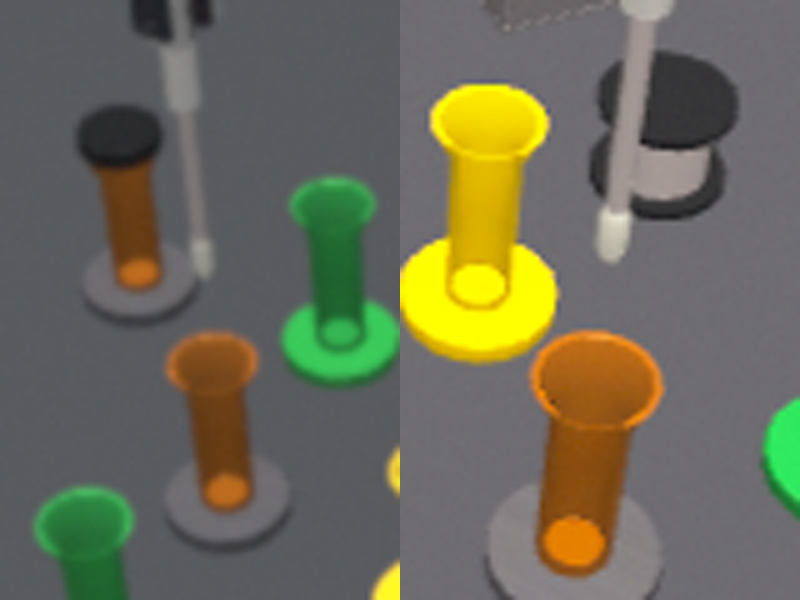

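Tip at scene (211.6,167.2) / side (331.2,225.4), just above the open amber vial, whose rim centre is at (213.4,184.6) / (328.4,249.2). The floor is at (216.2,210.4) / (323.8,281.4).

```bash
python3 - <<'E'
from h import *
k=.4
t=tri(('s3',211.6-k,167.2-k),('d3',331.2-k,225.4-k));v=tri(('s3',213.4-k,184.6-k),('d3',328.4-k,249.2-k));f=tri(('s3',216.2-k,210.4-k),('d3',323.8-k,281.4-k))
g=tri(('s3',171+183/5-k,112+106/5-k),('d3',289+247/5-k,173+12/5-k))
s=telemetry.get_state();print(t,g,v,f,s['tcp_pos'],totool(v-t),totool(f-t),R.from_quat(np.roll(s['orientation'],-1)).as_matrix()[:,2])
E
```

```text
[ 0.61861313 -0.15058747  0.14680646] [ 0.61918412 -0.15030038  0.23684578] [ 0.6189214  -0.15116993  0.09570791] [ 0.61925181 -0.15096301  0.01318977] [ 0.61801929 -0.14700734  0.25238153] [-0.60784176  0.30779245 51.09825345] [ -0.44060876   0.64662397 133.61645013] [-8.57824451e-05  4.48090371e-04 -9.99999896e-01]
```

Call:
step_arm([
  [[-1,0,25],[0,0,0],5],
  [[-1,0,45],[0,0,0],5],
  [[-1,0,55],[0,0,0],5],
  [[-1,0,65],[0,0,0],5],
  [[-1,0,75],[0,0,0],5],
  [[-1,0,85],[0,0,0],5],
  [[-1,0,95],[0,0,0],5],
  [[-1,0,95],[0,0,0],5],
])

```text
clock: 4.93
tcp_pos: [0.6175, -0.1494, 0.1549]
orientation: [-0.001, 0.705, 0.709, -0.001]
wrist_force: [-0.7, 1.2, -1.2]
finger_gap: 0.0121
grip_force: 39.2
```

Call:
step_arm([
  [[0,0,10],[0,0,0],5],
  [[0,0,20],[0,0,0],5],
  [[0,0,28],[0,0,0],5],
  [[0,0,33],[0,0,0],5],
  [[0,0,33],[0,0,0],5],
  [[0,0,33],[0,0,0],5],
  [[0,0,33],[0,0,0],5],
])

```text
clock: 5.52
tcp_pos: [0.6187, -0.15, 0.1244]
orientation: [0.0, 0.705, 0.709, 0.0]
wrist_force: [-0.3, -0.3, -0.6]
finger_gap: 0.0119
grip_force: 39.2
```

Call:
step_arm([
  [[0,0,2],[0,0,0],5],
  [[0,0,4],[0,0,0],5],
  [[0,0,4],[0,0,0],5],
  [[0,0,5],[0,0,0],5],
  [[0,0,5],[0,0,0],5],
  [[0,0,5],[0,0,0],5],
])

```text
clock: 6.02
tcp_pos: [0.6184, -0.1498, 0.1191]
orientation: [-0.0, 0.705, 0.709, 0.0]
wrist_force: [-0.4, 0.7, -1.0]
finger_gap: 0.0118
grip_force: 39.2
```

Call:
step_arm([
  [[0,0,1],[0,0,0],5],
  [[0,0,1],[0,0,0],5],
  [[0,0,2],[0,0,0],5],
  [[0,0,2],[0,0,0],5],
  [[0,0,2],[0,0,0],5],
])

```text
clock: 6.43
tcp_pos: [0.6184, -0.1498, 0.117]
orientation: [-0.0, 0.705, 0.709, 0.0]
wrist_force: [-0.5, -0.9, -0.4]
finger_gap: 0.0121
grip_force: 39.2
```

Call:
step_arm([
  [[0,0,1],[0,0,0],5],
  [[0,0,1],[0,0,0],5],
  [[0,0,2],[0,0,0],5],
  [[0,0,2],[0,0,0],5],
])

```text
clock: 6.77
tcp_pos: [0.6192, -0.1502, 0.1163]
orientation: [0.001, 0.705, 0.709, 0.0]
wrist_force: [-0.0, -0.1, 4.8]
finger_gap: 0.0116
grip_force: 39.8
```

The tip has touched the floor with 4.8 N. Releasing.

Call:
step_arm([
  [[0,0,-1],[0,0,0],5],
  [[0,0,-1],[0,0,0],16],
  [[0,0,-1],[0,0,0],20],
  [[0,0,-1],[0,0,0],35],
  [[0,0,-1],[0,0,0],60],
  [[0,0,-1],[0,0,0],70],
  [[0,0,-1],[0,0,0],70],
  [[0,0,-1],[0,0,0],70],
])

```text
clock: 7.43
tcp_pos: [0.6184, -0.1498, 0.116]
orientation: [-0.0, 0.705, 0.709, 0.0]
wrist_force: [0.5, -0.3, -0.2]
finger_gap: 0.07
grip_force: 0.0
```

Call:
step_arm([
  [[0,0,-20],[0,0,0],70],
  [[0,0,-50],[0,0,0],70],
  [[0,0,-85],[0,0,0],70],
  [[0,0,-120],[0,0,0],70],
  [[0,0,-120],[0,0,0],70],
  [[0,0,-120],[0,0,0],70],
  [[0,0,-120],[0,0,0],70],
  [[0,0,-120],[0,0,0],70],
])

```text
clock: 8.1
tcp_pos: [0.6177, -0.1496, 0.2346]
orientation: [-0.001, 0.705, 0.709, -0.0]
wrist_force: [-0.6, -0.2, -0.2]
finger_gap: 0.0698
grip_force: 0.0
```

```bash
python3 - <<'E'
from h import *
snap('scene','s4');snap('side','d4')
o=[]
for n in('s4','d4'):
    im=cv2.imread(f'pics/{n}.png');u,v=proj(n,[.619,-.151,.09]).astype(int);x0,y0=max(u-40,0),max(v-60,0);print(n,x0,y0);o.append(cv2.resize(im[y0:y0+120,x0:x0+80],(400,600),interpolation=cv2.INTER_CUBIC))
cv2.imwrite('pics/c4.png',np.hstack(o))
E
```

```text
s4 173 126
d4 287 191
```

View pics/c4.png

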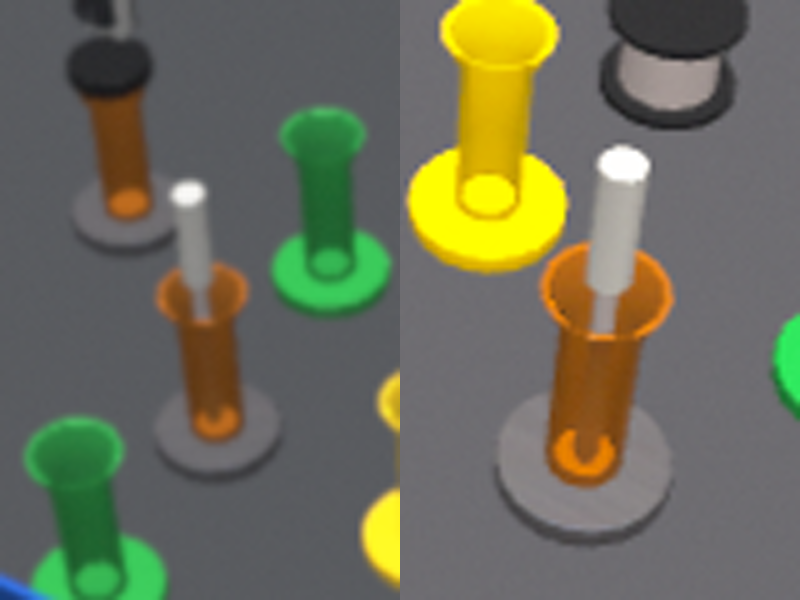

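The swab stands upright in the open amber vial, grip top at crop (188,192) / (623,162) and tip on the floor at (215,420) / (586,455). Both slim vials are standing and the gripper is clear.

```bash
python3 -c "
from workcell import env;print(env.hand_in())"
```

```text
the job is handed in; nothing more can be done
None
```

The swab is standing tip down and released in the open amber vial, both slim vials are upright, and the job was handed in after about 8 s of robot time; the hand-in call gave no verdict.

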